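# Close the casting frame with its tilt-in end plate

## Robot

A 6-joint arm with a two-finger parallel gripper is mounted at the origin on a cart in front of the work surface, level with it; the furniture and walls round the work are solid. World frame = base frame: x ahead of the robot, y to its left, z up, the work surface at z = 0. Lengths are in mm, angles in rad, forces in N, time in s.
With the tool pointing down it reaches from about 275 to 1000 mm from the base axis. Payload 8.4 kg.
Tool frame: the origin (TCP) lies at the very end of the fingers, on their centre line; the grasp point (between the pads) lies 19 mm behind it (r.tcp_to_grasp is the distance from the TCP to the grasp point, in mm); z points along the fingers, y is the line along which they close (so a half turn about z gives the same grasp; the last joint's range is limited). The gripper opens to 85 mm and grips with 20 to 120 N. Pads are 22 mm wide; open, the fingers measure 114 mm over their backs; the gripper's body (76 mm by 85 mm) begins 54 mm behind the grasp point. The pads swing forward as they close: fully open they stand 13 mm farther back than shut.
Start: joints at [1.235, 0.353, 1.633, -0, 1.155, -0.002], TCP at [204.771, 590.506, 231.281] pointing down, gripper open.
Joint ranges: [-2.63, 2.63], [-0.92, 2.1], [0.06, 2.66], [-1.3, 4.44], [0, 2.69], [-3.02, 3.02]. Speed limits (rad/s): [2.22, 2.22, 2.79, 3.14, 3.14, 3.14].

## Interface

Orientations are given as [roll, pitch, yaw] about the fixed x, y, z axes, in that order (R = Rz(yaw) Ry(pitch) Rx(roll)).
In Python, from rig import r gives the robot as it stands. The module is installed in compiled form; this text tells all that it offers.
- The arm moves only by the tool play_rows, never from a script. Its argument "rows" is a list of rows, each an object with "dp": the shift along the tool's x, y, z in units of 40 mm (1.0 is 40 mm), a list of three; "turn": the turn, a rotation vector about the tool's x, y, z in units of 6 degrees (1.0 is 6 degrees), a list of three; "fingers": the closure, from 0 (fully open) to 1 (shut). In form: [{"dp": [tx, ty, tz], "turn": [wx, wy, wz], "fingers": fingers}, ...]. A call has 1 to 5 rows; each row shifts and turns the commanded pose from where the row before left it, along the tool's axes as they then stand; what a row does not reach is not made up. A row lasts 1/12 s, in which the tool goes at most 41.7 mm and 7.16 degrees, less where a joint would pass 70% of its speed; a pose out of reach is approached as far as the arm can. A call is refused whole if a number of a shift passes 1 or a number of a turn 1, either way. A call with a gripper value outside its range is refused whole. The fingers move at their own pace and stop on an object; "force" is the grip in N (left out, the last holds). Time passes only in rows, so rows that do not move let the fingers close. It gives the time, the measured TCP pose, the force, the opening and the grip force at its end, in the units of the state.
- r.sense(): the state, without advancing time (a new reading comes with each control period).
- r.grab_frame(name): name is "side" or "top"; returns a dict with "pixels" (384x512x3 uint8, red, green, blue), "fx", "fy", "cx", "cy" (pixels), "dist" ([k1, k2, p1, p2, k3] as OpenCV has them; the pictures are not rectified), "pose" (4x4, takes a point from camera to world coordinates). Camera axes: x right, y down, z forward; pixel columns grow to the right and rows downward; lengths in mm; the calibration is good to about 2 mm. A picture is of the moment at which its call begins. There is no depth.
- r.sign_off(): hands the job in; it is judged then, once.
The state is a dict: "clock": time; "qpos": joint angles; "qvel": joint speeds; "joint_efforts": joint torques, N m; "eef_pos": TCP position; "tcp_rot": TCP orientation; "contact_force": force on the tool from outside, world axes, zero at the start; "wrist_torque": the same for the moment, N m; "opening": opening from 0.0 (shut) to 1.0 (fully open); "grasp_force": force on a finger pad.
Only numpy, scipy, OpenCV 4.12 (cv2) and the standard library are available. Lean on these libraries where they do the work, as an engineer would, in place of code of your own. Each camera call takes 0.05 s, during which the arm holds its last target. There are 200 camera calls.

## Task

Close the open front of the plywood casting frame with the blue plate: put the plate's lower edge into the slot while the plate leans toward the open side, then straighten it upright so that its shoulders go under the two metal keeper rails. Leave it standing upright in the slot, fully down and let go; do not disturb the yellow plate.

Things in the scene. Friction and masses are not known exactly. Their poses are not given: they have to be found in the camera images.
- blue_plate: Blue end plate, loose, 0.14 kg, an upside-down T 16 mm thick: body 110 wide (y), 60 high; grip tab 44 wide in the middle above it, to 105 above the foot. Origin: centre of the foot; z up to the tab, x normal. Starts leaning 20 degrees from upright, tab toward its -x (robot) side, on a rest whose board backs it only to 52 mm. Pinch the tab across its 16 mm, tool leaning with the plate.
- yellow_plate: Yellow plate of the same shape, sizes and axes as the blue one, leaning in another plywood rest like it. Not to be used or moved.
- casting_frame: Fixed plywood frame, open front at its -x (robot) side. Origin on the bench under the slot's centre, y along the slot, frame to x=120 mm. Side walls from x=12 stop the plate. Metal keeper rails on them (y=+-44 to 64, z=81.5 to 87.5 mm) jut to x=-2 over the slot: lean the plate's top 15 to 30 degrees to -x to pass; upright, its shoulders are 9 mm below them. Clay inside to z=45.
- slot (a point): Centre of the slot's floor, 12 mm above the frame's origin, axes as the frame's; the seated plate's origin comes here, axes parallel, and it then stands by itself. Slot 12 mm deep, 132 long (y), 24 wide at the floor (x=-12 to 12); its front side slopes out at 45 degrees to x=-24 as a lead-in, its back side is upright. Bring the leaning plate in along its own plane, from the front and above.

How it is judged (in metres and radians):
On the way:
1. the foot of the blue plate is in the slot while the plate leans by more than 8 degrees (z of blue_plate in the frame of casting_frame below 0.022 m and x of blue_plate in the frame of casting_frame between -0.02 and 0.012 m and y of blue_plate in the frame of casting_frame between -0.015 and 0.015 m and angle between blue_plate's own z axis and vertical above 0.14 rad), for 0.05 s.
At the end, for the whole second after the job is handed in: The blue plate stands in the frame's slot at rest: foot on the slot floor (within 5 mm), within 10 mm of the slot's centre line and 15 mm of its middle, upright within 10 degrees and along the slot within 10 degrees; the yellow plate is within 20 mm of where it stood (z of blue_plate in the frame of casting_frame below 0.017 m and x of blue_plate in the frame of casting_frame between -0.01 and 0.01 m and y of blue_plate in the frame of casting_frame between -0.015 and 0.015 m and angle between blue_plate's own z axis and vertical below 0.17 rad and angle between the y axis of blue_plate and the y axis of casting_frame, either way round below 0.17 rad and linear speed of blue_plate below 0.02 m/s and distance of yellow_plate from where it was at the start of the episode below 0.02 m); the robot touches nothing.
It fails at once if the yellow plate is moved by more than 20 mm (distance of yellow_plate from where it was at the start of the episode above 0.02 m).
It also fails if it takes over 43 s, if anything falls off the work surface, if the arm or the gripper's body presses on something with over 40 N, if the wrist force passes 120 N, or if a joint passes its speed limit or range.

## Working session

There is one attempt and no reset: what is moved stays moved. The work goes in short steps, Python scripts to look and compute and a tool call to move; the robot and the scene stay as the last step left them, time stands still between calls to the robot, and variables do not carry over. Pictures are saved under pics/ and viewed, at most 10 in all, crops included, and the job is handed in when it is done.

Besides the shell and the picture viewer there is one more tool, called after "Call:" as name([rows], argument=value, ...), one row to a line, values as JSON. play_rows: Moves the arm, as the interface text tells. Its arguments: {"type":"object","properties":{"rows":{"type":"array"},"force":{"type":"number"}},"required":["rows"]}

```bash
mkdir -p pics; python3 - <<'E'
from rig import r
import cv2,numpy as np
for n in("side","top"):
    f=r.grab_frame(n); cv2.imwrite(f"pics/{n}0.png",f["pixels"][:,:,::-1]); np.savez(f"{n}0.npz",**f)
    print(n,f["fx"],f["fy"],f["cx"],f["cy"],f["dist"],np.round(f["pose"],3).tolist())
print(r.sense())
E
```

```text
side 371.2484755367929 371.2484755367929 254.36934825631482 193.4668169654774 [-0.07246377  0.          0.          0.          0.        ] [[-0.957, -0.172, 0.232, 415.456], [-0.288, 0.538, -0.792, 636.474], [0.012, -0.825, -0.565, 532.36], [0.0, 0.0, 0.0, 1.0]]
top 389.8433171892439 389.8433171892439 256.2394951818581 192.35971022830142 [-0.00063433  0.          0.          0.          0.        ] [[0.008, -0.998, 0.057, 559.992], [-1.0, -0.009, -0.026, -36.399], [0.026, -0.057, -0.998, 977.785], [0.0, 0.0, 0.0, 1.0]]
{'clock': 0.1, 'qpos': array([ 1.23455200e+00,  3.53566898e-01,  1.63410238e+00, -2.86947377e-06,
        1.15520709e+00, -2.39416012e-03]), 'qvel': array([-1.24272233e-04, -1.55000391e-03, -1.96713618e-03,  6.44390595e-05,
       -9.37170827e-04, -3.96178007e-04]), 'joint_efforts': array([-7.81509607e-04, -6.06364346e+01, -3.42817283e+01, -3.28383055e-05,
        4.12206675e-03,  3.18904813e-05]), 'eef_pos': array([204.64932561, 590.0641431 , 230.62601346]), 'tcp_rot': array([-3.14030893e+00, -4.49702366e-07,  2.80774365e+00]), 'contact_force': array([-0.0633822 , -0.40403663,  0.34420258]), 'wrist_torque': array([-0.01118111,  0.003557  , -0.00533259]), 'grasp_force': 0.0, 'opening': 0.9983948195775713}
```

View pics/side0.png

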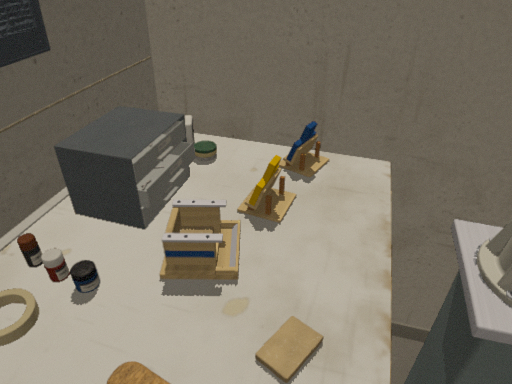

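View pics/top0.png

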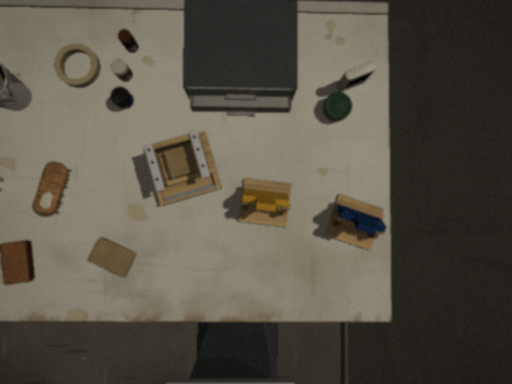

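View crops.

```bash
python3 - <<'E'
import cv2,numpy as np
t=cv2.imread("pics/top0.png"); s=cv2.imread("pics/side0.png")
g=lambda i,k:cv2.resize(i,None,fx=k,fy=k,interpolation=cv2.INTER_CUBIC)
a=np.hstack([g(t[185:255,320:395],5)[:350,:375],g(s[115:185,270:345],5)])
a=np.clip(a.astype(float)*1.7,0,255)
b=np.hstack([g(t[120:215,135:230],4)[:,:380],g(s[190:285,155:250],4)])
b=np.clip(b.astype(float)*1.4,0,255)
cv2.imwrite("pics/blue.png",a); cv2.imwrite("pics/frame.png",b); print(a.shape,b.shape)
E
```

```text
(350, 750, 3) (380, 760, 3)[ WARN:0@0.043] global loadsave.cpp:1063 imwrite_ Unsupported depth image for selected encoder is fallbacked to CV_8U.
```

View pics/blue.png

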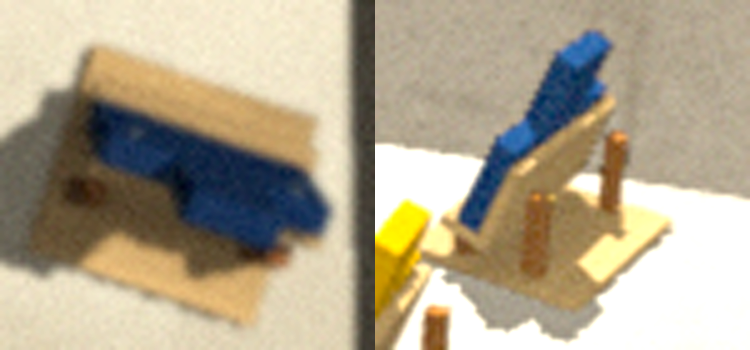

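View pics/frame.png

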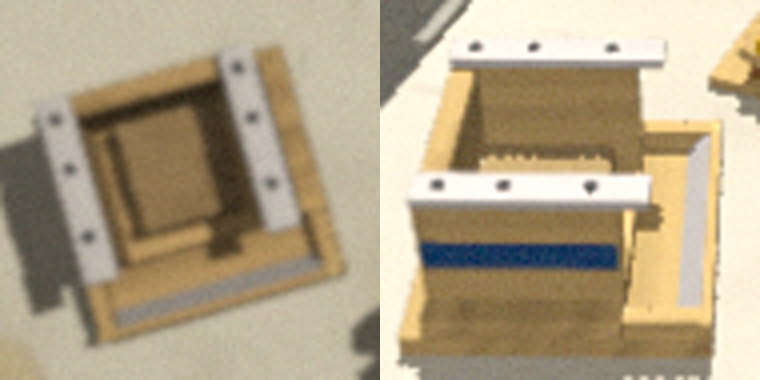

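The side crop shows the blue tab's robot-side top edge at about (580,70)–(608,42) (zoomed). The top crop shows it at about (183,215)–(275,248). In the top crop of the frame, the rail front ends are at about (85,282), (118,272), (267,232) and (300,222).

```bash
cat > h.py <<'E'
import cv2,numpy as np
from scipy.spatial.transform import Rotation as Ro
def K(f): return np.array([[f["fx"],0,f["cx"]],[0,f["fy"],f["cy"]],[0,0,1.]])
def ray(f,p):
    u=cv2.undistortPoints(np.array([[p]],float),K(f),np.array(f["dist"]))[0,0]
    return f["pose"][:3,3],f["pose"][:3,:3]@[u[0],u[1],1]
def onz(f,p,z):
    o,d=ray(f,p); return o+d*(z-o[2])/d[2]
def tri(f,p,g,q):
    o,d=ray(f,p); a,b=ray(g,q); s=np.linalg.lstsq(np.c_[d,-b],a-o,rcond=None)[0]
    P,Q=o+d*s[0],a+b*s[1]; return (P+Q)/2,np.linalg.norm(P-Q)
def proj(f,P):
    T=np.linalg.inv(f["pose"]); 
    return cv2.projectPoints(np.atleast_2d(P).astype(float),cv2.Rodrigues(T[:3,:3])[0],T[:3,3],K(f),np.array(f["dist"]))[0][:,0]
P2T=np.array([[0,1,0],[1,0,0],[0,0,-1.]])
def Rp(yaw,lean): return Ro.from_euler('ZY',[yaw,-lean],degrees=True).as_matrix() # plate
def plan(p0,R0,p1,R1,n):
    """rows from commanded pose (p0,R0) to (p1,R1), in n rows"""
    w=Ro.from_matrix(R0.T@R1).as_rotvec()/n
    R=R0.copy(); d=(p1-p0)/n
    for i in range(n):
        print(np.round(R.T@d/40,2).tolist(), np.round(np.degrees(w)/6,2).tolist()); R=R@Ro.from_rotvec(w).as_matrix()
def now(r):
    s=r.sense(); return s["eef_pos"],Ro.from_euler('xyz',s["tcp_rot"]).as_matrix(),s
E
python3 - <<'E'
from h import *
T=np.load("top0.npz");S=np.load("side0.npz")
tc=lambda x,y:((x-2)/5+320,(y-2)/5+185); sc=lambda x,y:((x-375-2)/5+270,(y-2)/5+115)
for a,b in [((183,215),(580,70)),((275,248),(608,42))]: print(tri(T,tc(*a),S,sc(*b)))
fc=lambda x,y:((x-1.5)/4+135,(y-1.5)/4+120); fs=lambda x,y:((x-380-1.5)/4+155,(y-1.5)/4+190)
c=np.array([onz(T,fc(*p),87.5) for p in [(85,282),(118,272),(267,232),(300,222),(38,105),(72,95),(218,57),(250,48)]])
print(c.round(1)); o=c[:4].mean(0); e=c[4:].mean(0); d=e-o; print("front",o,"rear",e,"len",np.linalg.norm(d),"yaw",np.degrees(np.arctan2(d[1],d[0])))
l=c[0]-c[3]; print("span",np.linalg.norm(l),"yaw",np.degrees(np.arctan2(-l[0],l[1])))
# side check of near rail -x end (bottom right)
for p in [(650,178),(664,42),(410,180),(452,40)]: print(onz(S,fs(*p),87.5).round(1))
# blue masks
for n,f in(("T",T),("S",S)):
    h=cv2.cvtColor(f["pixels"],cv2.COLOR_RGB2HSV); m=cv2.inRange(h,(100,130,25),(125,255,255))
    k,l,st,ce=cv2.connectedComponentsWithStats(m)
    for i in range(1,k):
        if st[i,4]>60:
            cn=cv2.findContours((l==i).astype(np.uint8),0,2)[0][0]; print(n,st[i],ce[i],cv2.approxPolyDP(cn,1.2,True)[:,0].tolist())
E
```

```text
(array([ 531.7425682 , -280.11923697,  120.15860511]), np.float64(3.518734709190728))
(array([ 520.2433577 , -320.06075334,  121.35304599]), np.float64(1.9154617189034264))
[[614.2 169.   87.5]
 [620.  150.5  87.5]
 [643.8  66.4  87.5]
 [649.7  47.7  87.5]
 [715.3 198.   87.5]
 [721.3 178.8  87.5]
 [744.4  96.   87.5]
 [749.8  77.8  87.5]]
front [631.91478972 108.39958486  87.5       ] rear [732.6943643  137.68067246  87.5       ] len 104.94715214378387 yaw 16.20100375532836
span 126.45963440581701 yaw 16.316862935435402
[616.2 156.4  87.5]
[647.5  53.8  87.5]
[720.1 191.2  87.5]
[752.7  85.5  87.5]
T [340 207  45  28 525] [362.30666667 220.64      ] [[340, 207], [341, 216], [353, 220], [355, 218], [358, 221], [357, 228], [372, 234], [376, 229], [382, 230], [384, 227], [381, 223], [380, 225], [377, 222], [379, 220]]
S [287 122  30  38 262] [303.21755725 137.70229008] [[314, 122], [305, 128], [300, 139], [294, 143], [287, 158], [290, 159], [294, 149], [314, 134], [312, 129], [316, 124]]
S [166 251  48   6 213] [189.63849765 253.41784038] [[166, 251], [166, 255], [213, 255], [213, 252], [207, 251]]
S [ 75 273  22  18  65] [ 83.58461538 281.90769231] [[96, 273], [93, 279], [92, 277], [86, 283], [85, 281], [75, 281], [78, 290], [79, 283], [86, 283], [90, 281], [90, 279], [95, 277]]
```

```bash
python3 - <<'E'
from h import *
T=np.load("top0.npz");S=np.load("side0.npz")
tc=lambda x,y:((x-2)/5+320,(y-2)/5+185); sc=lambda x,y:((x-375-2)/5+270,(y-2)/5+115)
R=Rp(-17,20); m=np.array([526,-300,120.7]); o=m-R@[-8,0,105]; print("foot",o)
q=[("tab-x+y",-8,22,105),("tab-x-y",-8,-22,105),("tab+x+y",8,22,105),("tab+x-y",8,-22,105),("sh+x+y",8,55,60),("sh-x+y",-8,55,60),("sh+x-y",8,-55,60),("foot+x+y",8,55,0),("foot+x-y",8,-55,0),("foot-x+y",-8,55,0)]
for n,*p in q:
    P=o+R@p; a=proj(T,P)[0]; b=proj(S,P)[0]; print(n,P.round(0),"top",a.round(1),((a-[320,185])*5+2).round(),"side",b.round(1),((b-[270,115])*5+2+[375,0]).round())
s=[(95,103,470,225),]
c=onz(T,tc(95,50),10),onz(T,tc(315,120),10); print(c,np.linalg.norm(c[0]-c[1]),"yaw",np.degrees(np.arctan2((c[0]-c[1])[0],(c[0]-c[1])[1])))
E
```

```text
foot [ 567.5319866  -312.69760256   24.76843596]
tab-x+y [ 532. -279.  121.] top [355.9 228.1] [181. 217.] side [309.6 128.5] [575.  70.]
tab-x-y [ 520. -321.  121.] top [374.9 234.1] [276. 247.] side [316.8 123.1] [611.  43.]
tab+x+y [ 547. -283.  126.] top [358.5 221.6] [195. 185.] side [304.8 125.3] [551.  53.]
tab+x-y [ 534. -325.  126.] top [377.6 227.6] [290. 215.] side [312.1 120. ] [587.  27.]
sh+x+y [ 571. -256.   84.] top [341.5 210.6] [110. 130.] side [292.7 142.6] [490. 140.]
sh-x+y [ 557. -252.   78.] top [339.1 216.8] [ 97. 161.] side [297.5 145.9] [514. 156.]
sh+x-y [ 539. -361.   84.] top [386.9 224.9] [337. 202.] side [311.  128.6] [582.  70.]
foot+x+y [ 591. -262.   28.] top [338.3 202.8] [93. 91.] side [284.9 158.8] [451. 221.]
foot+x-y [ 559. -367.   28.] top [381.  216.3] [307. 159.] side [303.1 144.2] [542. 148.]
foot-x+y [ 576. -258.   22.] top [336.  208.7] [ 82. 121.] side [289.4 162. ] [474. 237.]
(array([ 611.99622456, -267.31409883,   10.        ]), array([ 577.92945202, -377.94375911,   10.        ])) 115.75606560486382 yaw 17.115444023609076
```

```bash
python3 - <<'E'
from h import *
from rig import r
p,R,s=now(r); B=Rp(-17,20); o=np.array([567.5,-312.7,24.8])
t=o+B@[0,0,200]; print(t, np.linalg.norm(t-p)); plan(p,R,t,B@P2T,25)
E
```

```text
[ 502.08490206 -292.70059753  212.73852416] 931.6981655568778
[-0.57, -0.74, 0.02] [-0.11, -0.1, 0.58]
[-0.61, -0.7, 0.02] [-0.11, -0.1, 0.58]
[-0.65, -0.66, 0.02] [-0.11, -0.1, 0.58]
[-0.69, -0.62, 0.02] [-0.11, -0.1, 0.58]
[-0.73, -0.58, 0.02] [-0.11, -0.1, 0.58]
[-0.76, -0.53, 0.02] [-0.11, -0.1, 0.58]
[-0.79, -0.49, 0.02] [-0.11, -0.1, 0.58]
[-0.82, -0.44, 0.03] [-0.11, -0.1, 0.58]
[-0.85, -0.39, 0.03] [-0.11, -0.1, 0.58]
[-0.87, -0.34, 0.03] [-0.11, -0.1, 0.58]
[-0.89, -0.28, 0.04] [-0.11, -0.1, 0.58]
[-0.9, -0.23, 0.05] [-0.11, -0.1, 0.58]
[-0.91, -0.17, 0.05] [-0.11, -0.1, 0.58]
[-0.92, -0.12, 0.06] [-0.11, -0.1, 0.58]
[-0.93, -0.06, 0.07] [-0.11, -0.1, 0.58]
[-0.93, -0.01, 0.08] [-0.11, -0.1, 0.58]
[-0.93, 0.05, 0.09] [-0.11, -0.1, 0.58]
[-0.92, 0.1, 0.1] [-0.11, -0.1, 0.58]
[-0.91, 0.16, 0.11] [-0.11, -0.1, 0.58]
[-0.9, 0.21, 0.12] [-0.11, -0.1, 0.58]
[-0.88, 0.26, 0.14] [-0.11, -0.1, 0.58]
[-0.86, 0.31, 0.15] [-0.11, -0.1, 0.58]
[-0.84, 0.36, 0.16] [-0.11, -0.1, 0.58]
[-0.82, 0.41, 0.18] [-0.11, -0.1, 0.58]
[-0.79, 0.46, 0.19] [-0.11, -0.1, 0.58]
```

Call:
play_rows([
  {"dp": [-0.57,-0.74,0.02],"turn": [-0.11,-0.1,0.58],"fingers": 0},
  {"dp": [-0.61,-0.7,0.02],"turn": [-0.11,-0.1,0.58],"fingers": 0},
  {"dp": [-0.65,-0.66,0.02],"turn": [-0.11,-0.1,0.58],"fingers": 0},
  {"dp": [-0.69,-0.62,0.02],"turn": [-0.11,-0.1,0.58],"fingers": 0},
  {"dp": [-0.73,-0.58,0.02],"turn": [-0.11,-0.1,0.58],"fingers": 0},
])

```text
clock: 0.52
eef_pos: [263.8, 412.3, 226.3]
tcp_rot: [3.077, 0.043, 2.5]
contact_force: [1.1, -0.4, 0.3]
opening: 0.998
grasp_force: 0.0
```

Call:
play_rows([
  {"dp": [-0.76,-0.53,0.02],"turn": [-0.11,-0.1,0.58],"fingers": 0},
  {"dp": [-0.79,-0.49,0.02],"turn": [-0.11,-0.1,0.58],"fingers": 0},
  {"dp": [-0.82,-0.44,0.03],"turn": [-0.11,-0.1,0.58],"fingers": 0},
  {"dp": [-0.85,-0.39,0.03],"turn": [-0.11,-0.1,0.58],"fingers": 0},
  {"dp": [-0.87,-0.34,0.03],"turn": [-0.11,-0.1,0.58],"fingers": 0},
])

```text
clock: 0.93
eef_pos: [322.7, 235.8, 222.2]
tcp_rot: [3.002, 0.064, 2.192]
contact_force: [0.6, 0.3, 0.1]
opening: 1.002
grasp_force: 0.0
```

Call:
play_rows([
  {"dp": [-0.89,-0.28,0.04],"turn": [-0.11,-0.1,0.58],"fingers": 0},
  {"dp": [-0.9,-0.23,0.05],"turn": [-0.11,-0.1,0.58],"fingers": 0},
  {"dp": [-0.91,-0.17,0.05],"turn": [-0.11,-0.1,0.58],"fingers": 0},
  {"dp": [-0.92,-0.12,0.06],"turn": [-0.11,-0.1,0.58],"fingers": 0},
  {"dp": [-0.93,-0.06,0.07],"turn": [-0.11,-0.1,0.58],"fingers": 0},
])

```text
clock: 1.35
eef_pos: [382.5, 59.4, 218.3]
tcp_rot: [2.923, 0.062, 1.883]
contact_force: [1.4, 0.6, 0.0]
opening: 0.997
grasp_force: 0.0
```

Call:
play_rows([
  {"dp": [-0.93,-0.01,0.08],"turn": [-0.11,-0.1,0.58],"fingers": 0},
  {"dp": [-0.93,0.05,0.09],"turn": [-0.11,-0.1,0.58],"fingers": 0},
  {"dp": [-0.92,0.1,0.1],"turn": [-0.11,-0.1,0.58],"fingers": 0},
  {"dp": [-0.91,0.16,0.11],"turn": [-0.11,-0.1,0.58],"fingers": 0},
  {"dp": [-0.9,0.21,0.12],"turn": [-0.11,-0.1,0.58],"fingers": 0},
])

```text
clock: 1.77
eef_pos: [442.1, -117.6, 214.0]
tcp_rot: [2.85, 0.036, 1.575]
contact_force: [-0.2, 0.6, -0.2]
opening: 0.997
grasp_force: 0.0
```

Call:
play_rows([
  {"dp": [-0.88,0.26,0.14],"turn": [-0.11,-0.1,0.58],"fingers": 0.2},
  {"dp": [-0.86,0.31,0.15],"turn": [-0.11,-0.1,0.58],"fingers": 0.2},
  {"dp": [-0.84,0.36,0.16],"turn": [-0.11,-0.1,0.58],"fingers": 0.2},
  {"dp": [-0.82,0.41,0.18],"turn": [-0.11,-0.1,0.58],"fingers": 0.2},
  {"dp": [-0.79,0.46,0.19],"turn": [-0.11,-0.1,0.58],"fingers": 0.2},
])

```text
clock: 2.18
eef_pos: [501.1, -293.7, 208.3]
tcp_rot: [2.789, -0.011, 1.27]
contact_force: [0.9, 0.4, -0.5]
opening: 0.798
grasp_force: 0.0
```

Call:
play_rows([
  {"dp": [0,0,0],"turn": [0,0,0],"fingers": 0.2},
  {"dp": [0,0,0],"turn": [0,0,0],"fingers": 0.2},
])

```text
clock: 2.35
eef_pos: [501.0, -293.2, 208.0]
tcp_rot: [2.79, -0.011, 1.272]
contact_force: [-0.2, 0.9, 0.4]
opening: 0.801
grasp_force: 0.0
```

```bash
python3 - <<'E'
from h import *
from rig import r
p,R,s=now(r); B=Rp(-17,20); o=np.array([567.5,-312.7,24.8])
print(s["clock"],p,s["qpos"],s["opening"]); t=o+B@[0,0,68]; plan(p,R,t,B@P2T,4)
print("TCP in plate",B.T@(p-o))
I=[]
for n,(x,y) in(("side",(245,60)),("top",(310,165))):
    f=r.grab_frame(n); I.append(cv2.resize(f["pixels"][y:y+120,x:x+95,::-1],None,fx=4,fy=4,interpolation=2))
cv2.imwrite("pics/pre.png",np.clip(np.hstack(I)*1.5,0,255).astype(np.uint8))
E
```

```text
2.35 [ 501.038275   -293.17123514  208.03976642] [-0.59738927  0.16004743  2.00447537  0.18362448  0.65123187 -0.42437867] 0.8008373226405161
[-0.0, 0.01, 0.8] [0.0, -0.02, -0.01]
[-0.0, 0.01, 0.8] [0.0, -0.02, -0.01]
[0.0, 0.01, 0.8] [0.0, -0.02, -0.01]
[0.0, 0.01, 0.8] [0.0, -0.02, -0.01]
TCP in plate [ -2.41830015  -0.75607713 195.87987573]
```

View pics/pre.png

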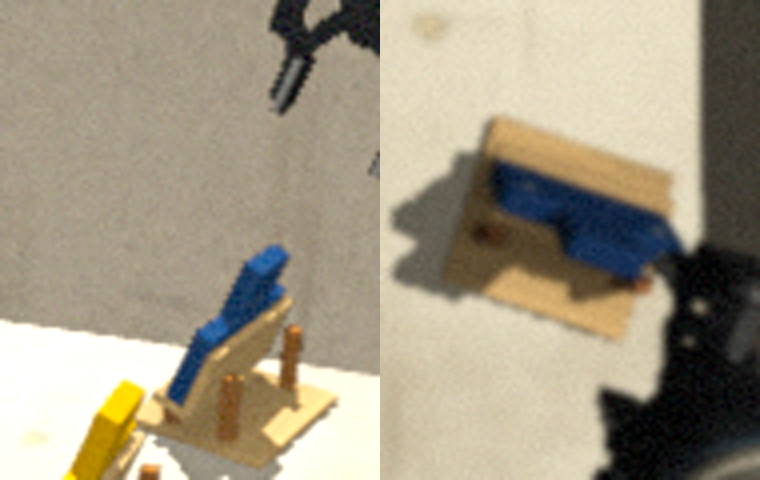

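Side crop: the fingers straddle the plate's extended axis, with the pads at about (290,85) and (380,165) and the tab at (262,270). I'll go down along the plate.

Call:
play_rows([
  {"dp": [0,0.02,0.8],"turn": [0,0,0],"fingers": 0.2},
  {"dp": [0,0.02,0.8],"turn": [0,0,0],"fingers": 0.2},
  {"dp": [0,0,0.7],"turn": [0,0,0],"fingers": 0.2},
  {"dp": [0,0,0.5],"turn": [0,0,0],"fingers": 0.2},
  {"dp": [0,0,0.3],"turn": [0,0,0],"fingers": 0.2},
])

```text
clock: 2.87
eef_pos: [543.3, -301.6, 90.6]
tcp_rot: [2.792, -0.011, 1.276]
contact_force: [0.0, 0.3, -0.5]
opening: 0.798
grasp_force: 0.0
```

```bash
python3 - <<'E'
from h import *
from rig import r
p,R,s=now(r); B=Rp(-17,20); o=np.array([567.5,-312.7,24.8])
print("TCP in plate",B.T@(p-o),s["contact_force"])
I=[]
for n,(x,y) in(("side",(245,75)),("top",(310,165))):
    f=r.grab_frame(n); I.append(cv2.resize(f["pixels"][y:y+100,x:x+95,::-1],None,fx=4,fy=4,interpolation=2))
cv2.imwrite("pics/grasp.png",np.clip(np.hstack(I)*1.8,0,255).astype(np.uint8))
E
```

```text
TCP in plate [-2.26175099  3.54573321 70.87755495] [ 0.04257393  0.3043313  -0.52091921]
```

View pics/grasp.png

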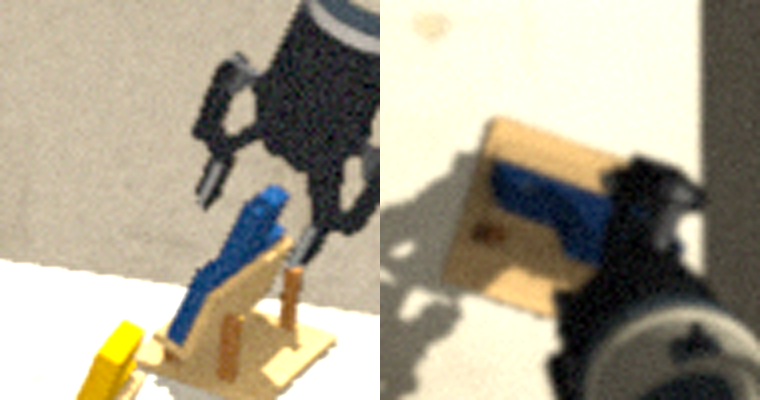

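```bash
python3 - <<'E'
from h import *
T=np.load("top0.npz");S=np.load("side0.npz")
B=Rp(-17,20); o=np.array([567.5,-312.7,24.8])
for q in([38,3.5,84],[45,3.5,110],[45,3.5,125],[-38,3.5,84],[8,0,105]):
    P=o+B@q; print(q,(proj(T,P)[0]-[310,165])*4+[380,0],(proj(S,P)[0]-[245,75])*4)
E
```

```text
[38, 3.5, 84] [618.94159741 175.32715249] [204.59616819 192.57747272]
[45, 3.5, 110] [633.49490944 178.67879136] [210.43919776 156.84202813]
[45, 3.5, 125] [639.44752135 187.58252424] [218.71061729 138.91716815]
[-38, 3.5, 84] [569.21263461 295.62142619] [294.45403806 253.11301815]
[8, 0, 105] [612.32211889 238.52031025] [253.99680265 190.3156194 ]
```

Call:
play_rows([
  {"dp": [0,0,0],"turn": [0,0,0],"fingers": 0.6},
  {"dp": [0,0,0],"turn": [0,0,0],"fingers": 0.7},
  {"dp": [0,0,0],"turn": [0,0,0],"fingers": 1},
  {"dp": [0,0,0],"turn": [0,0,0],"fingers": 1},
  {"dp": [0,0,0],"turn": [0,0,0],"fingers": 1},
], force=60)

```text
clock: 3.38
eef_pos: [544.1, -303.8, 94.0]
tcp_rot: [2.788, -0.01, 1.274]
contact_force: [-3.3, 2.6, 7.0]
opening: 0.175
grasp_force: 61.0
```

Call:
play_rows([
  {"dp": [0,0,0],"turn": [0,0,0],"fingers": 1},
  {"dp": [0,0,0],"turn": [0,0,0],"fingers": 1},
])

```text
clock: 3.55
eef_pos: [544.1, -303.8, 94.0]
tcp_rot: [2.788, -0.01, 1.274]
contact_force: [-3.1, 1.8, 8.0]
opening: 0.181
grasp_force: 61.0
```

Call:
play_rows([
  {"dp": [0,0,-0.3],"turn": [0,0,0],"fingers": 1},
  {"dp": [0,0,-0.6],"turn": [0,0,0],"fingers": 1},
  {"dp": [0,0,-0.9],"turn": [0,0,0],"fingers": 1},
  {"dp": [0,0,-0.9],"turn": [0,0,0],"fingers": 1},
  {"dp": [0,0,-0.9],"turn": [0,0,0],"fingers": 1},
])

```text
clock: 3.97
eef_pos: [494.6, -289.9, 229.7]
tcp_rot: [2.79, -0.01, 1.274]
contact_force: [1.8, -0.2, -1.1]
opening: 0.181
grasp_force: 59.5
```

Call:
play_rows([
  {"dp": [0,0,-0.6],"turn": [0,0,0],"fingers": 1},
  {"dp": [0,0,0],"turn": [0,0,0],"fingers": 1},
  {"dp": [0,0,0],"turn": [0,0,0],"fingers": 1},
])

```text
clock: 4.22
eef_pos: [488.0, -288.5, 252.7]
tcp_rot: [2.786, -0.009, 1.273]
contact_force: [0.1, 0.1, -2.3]
opening: 0.176
grasp_force: 59.8
```

```bash
python3 - <<'E'
from h import *
from rig import r
p,R,s=now(r); print(p,s["contact_force"],s["opening"])
I=[]; F={}
for n in("side","top"):
    f=r.grab_frame(n); F[n]=f; np.savez(n+"1.npz",**f)
    h=cv2.cvtColor(f["pixels"],cv2.COLOR_RGB2HSV); m=cv2.inRange(h,(100,130,25),(125,255,255))
    k,l,st,ce=cv2.connectedComponentsWithStats(m)
    print(n,[(st[i].tolist()) for i in range(1,k) if st[i,4]>60])
    c=proj(f,p+R@[0,0,40])[0].astype(int); x,y=np.clip(c-[47,50],0,None); print(x,y)
    I.append(cv2.resize(f["pixels"][y:y+100,x:x+95,::-1],(380,400),interpolation=2))
cv2.imwrite("pics/lift.png",np.clip(np.hstack(I)*1.8,0,255).astype(np.uint8))
# prediction assuming grasp at plate z=75,y=0
for pz in([ -8,-55,0],[-8,55,0],[8,55,0],[8,-55,0],[8,55,60],[8,22,105]):
    P=p+R@P2T.T@(np.array(pz)-[0,3,75.]); print(pz,P.round(),proj(F["side"],P)[0].round(1),proj(F["top"],P)[0].round(1))
print(Ro.from_matrix(R@P2T.T).as_euler('ZYX',degrees=True))
E
```

```text
[ 487.99259458 -288.54406065  252.65055527] [ 0.06032038  0.12132433 -2.29908849] 0.1761557393894508
side [[312, 66, 31, 45, 467], [166, 251, 48, 6, 209], [75, 273, 22, 18, 65]]
278 43
top [[350, 231, 42, 20, 391]]
329 195
[-8, -55, 0] [ 489. -349.  179.] [331.8 100.7] [397.8 250.5]
[-8, 55, 0] [ 521. -244.  180.] [313.9 112.9] [347.  234.4]
[8, 55, 0] [ 536. -248.  186.] [308.7 109.4] [349.8 227.5]
[8, -55, 0] [ 503. -353.  185.] [327.   97.6] [400.9 243.7]
[8, 55, 60] [ 515. -242.  242.] [318.7  89.1] [354.8 239.2]
[8, 22, 105] [ 491. -270.  284.] [332.5  69.7] [376.7 254.7]
[-17.23048494 -20.36574326   0.55732686]
```

View pics/lift.png

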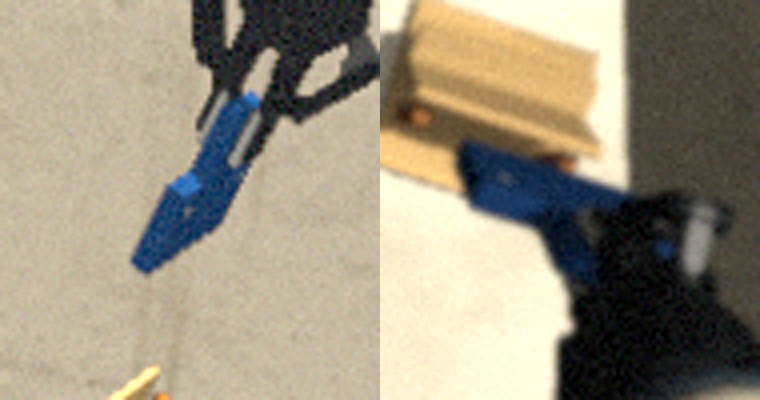

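```bash
python3 - <<'E'
from h import *
from rig import r
S=np.load("side1.npz");T=np.load("top1.npz"); p,R,s=now(r); B=R@P2T.T
for n,a,b in[("foot+x+y",(311,108.5),(349.8,230.5)),("foot-x+y side only",(315,111.8),None),("sh+x+y",(320.5,89.3),None),("tab",(338,67.3),None)]:
    if b: P,e=tri(S,a,T,b); print(n,P,e,B.T@(P-p))
for n,f in(("S",S),("T",T)):
    h=cv2.cvtColor(f["pixels"],cv2.COLOR_RGB2HSV); m=cv2.inRange(h,(100,130,25),(125,255,255))
    k,l,st,ce=cv2.connectedComponentsWithStats(m); i=1
    cn=cv2.findContours((l==i).astype(np.uint8),0,2)[0][0]; print(n,cv2.approxPolyDP(cn,1.0,True)[:,0].tolist())
E
```

```text
foot+x+y [ 529.78213471 -247.07632472  189.19527643] 0.24705042849090894 [  5.82142885  50.7461243  -67.25051061]
S [[355, 12]]
T [[129, 102], [130, 103]]
```

```bash
python3 - <<'E'
from h import *
from rig import r
p,R,s=now(r); F=Rp(16.2,22); t=np.array([634,110,12])+F@[0,4,200]; print(t); plan(p,R,t,F@P2T,15)
E
```

```text
[560.93756632  92.93879318 197.43677091]
[0.64, -0.1, 0.06] [-0.02, 0.13, -0.35]
[0.64, -0.07, 0.07] [-0.02, 0.13, -0.35]
[0.65, -0.05, 0.08] [-0.02, 0.13, -0.35]
[0.65, -0.03, 0.09] [-0.02, 0.13, -0.35]
[0.64, -0.0, 0.1] [-0.02, 0.13, -0.35]
[0.64, 0.02, 0.11] [-0.02, 0.13, -0.35]
[0.64, 0.04, 0.12] [-0.02, 0.13, -0.35]
[0.64, 0.07, 0.12] [-0.02, 0.13, -0.35]
[0.63, 0.09, 0.13] [-0.02, 0.13, -0.35]
[0.63, 0.11, 0.14] [-0.02, 0.13, -0.35]
[0.62, 0.13, 0.15] [-0.02, 0.13, -0.35]
[0.61, 0.16, 0.16] [-0.02, 0.13, -0.35]
[0.61, 0.18, 0.17] [-0.02, 0.13, -0.35]
[0.6, 0.2, 0.17] [-0.02, 0.13, -0.35]
[0.59, 0.22, 0.18] [-0.02, 0.13, -0.35]
```

Call:
play_rows([
  {"dp": [0.64,-0.1,0],"turn": [-0.02,0.13,-0.35],"fingers": 1},
  {"dp": [0.64,-0.07,0],"turn": [-0.02,0.13,-0.35],"fingers": 1},
  {"dp": [0.65,-0.05,0],"turn": [-0.02,0.13,-0.35],"fingers": 1},
  {"dp": [0.65,-0.03,0.05],"turn": [-0.02,0.13,-0.35],"fingers": 1},
  {"dp": [0.64,0,0.1],"turn": [-0.02,0.13,-0.35],"fingers": 1},
])

```text
clock: 4.73
eef_pos: [508.3, -159.0, 240.9]
tcp_rot: [2.78, -0.011, 1.471]
contact_force: [-0.8, 0.6, -1.8]
opening: 0.178
grasp_force: 59.7
```

Call:
play_rows([
  {"dp": [0.64,0.02,0.1],"turn": [-0.02,0.13,-0.35],"fingers": 1},
  {"dp": [0.64,0.04,0.1],"turn": [-0.02,0.13,-0.35],"fingers": 1},
  {"dp": [0.64,0.07,0.1],"turn": [-0.02,0.13,-0.35],"fingers": 1},
  {"dp": [0.63,0.09,0.13],"turn": [-0.02,0.13,-0.35],"fingers": 1},
  {"dp": [0.63,0.11,0.14],"turn": [-0.02,0.13,-0.35],"fingers": 1},
])

```text
clock: 5.15
eef_pos: [531.7, -32.0, 225.3]
tcp_rot: [2.768, -0.007, 1.667]
contact_force: [1.4, -1.0, -1.9]
opening: 0.18
grasp_force: 59.7
```

Call:
play_rows([
  {"dp": [0.62,0.13,0.15],"turn": [-0.02,0.13,-0.35],"fingers": 1},
  {"dp": [0.61,0.16,0.16],"turn": [-0.02,0.13,-0.35],"fingers": 1},
  {"dp": [0.61,0.18,0.17],"turn": [-0.02,0.13,-0.35],"fingers": 1},
  {"dp": [0.6,0.2,0.17],"turn": [-0.02,0.13,-0.35],"fingers": 1},
  {"dp": [0.5,0.22,0.18],"turn": [-0.02,0.13,-0.35],"fingers": 1},
])

```text
clock: 5.57
eef_pos: [556.3, 92.1, 208.1]
tcp_rot: [2.757, -0.002, 1.863]
contact_force: [0.2, -0.3, -1.6]
opening: 0.18
grasp_force: 59.8
```

Call:
play_rows([
  {"dp": [0,0,0],"turn": [0,0,0],"fingers": 1},
  {"dp": [0,0,0],"turn": [0,0,0],"fingers": 1},
])

```text
clock: 5.73
eef_pos: [556.4, 91.4, 208.3]
tcp_rot: [2.757, -0.002, 1.862]
contact_force: [-0.2, -0.3, -1.8]
opening: 0.175
grasp_force: 59.7
```

```bash
python3 - <<'E'
from h import *
from rig import r
p,R,s=now(r); F=Rp(16.2,22); t=np.array([634,110,12])+F@[0,4,200]; print(p-t,s["contact_force"],s["opening"])
print("tilt/yaw of tool as plate",Ro.from_matrix(R@P2T.T).as_euler('ZYX',degrees=True))
plan(p,R,t,F@P2T,1); plan(p,R,np.array([634,110,12])+F@[0,4,115],F@P2T,3)
I=[]
for n in("side","top"):
    f=r.grab_frame(n); np.savez(n+"2.npz",**f); c=proj(f,[634,110,60])[0].astype(int)
    x,y=c-[50,75] if n=="side" else c-[50,45]
    print(n,x,y); I.append(cv2.resize(f["pixels"][y:y+120,x:x+95,::-1],(380,480),interpolation=2))
cv2.imwrite("pics/ins.png",np.clip(np.hstack(I)*1.5,0,255).astype(np.uint8))
E
```

```text
[-4.54003141 -1.54339303 10.82586212] [-0.23405985 -0.27382936 -1.8496106 ] 0.17494989183240653
tilt/yaw of tool as plate [ 16.64483225 -22.01750352   0.13286611]
[0.0, 0.01, 0.3] [0.0, -0.05, 0.07]
[-0.0, 0.0, 0.81] [0.0, -0.02, 0.02]
[-0.0, 0.0, 0.81] [0.0, -0.02, 0.02]
[0.0, 0.0, 0.81] [0.0, -0.02, 0.02]
side 172 153
top 134 137
```

View pics/ins.png

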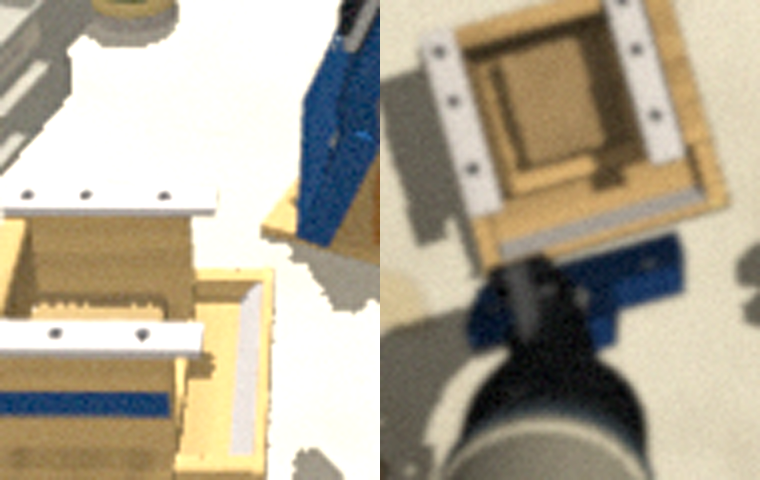

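```bash
python3 - <<'E'
from h import *
from rig import r
S=np.load("side2.npz");T=np.load("top2.npz"); p,R,s=now(r); B=R@P2T.T
for q in([8,51,-70],[-8,51,-70],[8,51,-10],[-8,51,-10]): 
    P=p+B@q; print(q,P.round(),"side",((proj(S,P)[0]-[172,153])*4).round(),"top",((proj(T,P)[0]-[134,137])*4+[380,0]).round())
for q in([8,-59,-70],[8,-59,-10],[-8,-59,-10]): P=p+B@q; print(q,P.round(),"top",((proj(T,P)[0]-[134,137])*4+[380,0]).round())
# frame: base corners / lead-in at top z=24: slope edge x=-24, y=+-66 ; slot back edge x=12
F=Rp(16.2,0)
for q in([-24,66,24],[-24,-66,24],[-2,64,87.5],[-2,-64,87.5],[-2,44,87.5],[-12,66,12]):
    P=np.array([634,110,0])+F@q; print(q,"side",((proj(S,P)[0]-[172,153])*4).round(),"top",((proj(T,P)[0]-[134,137])*4+[380,0]).round())
E
```

```text
[8, 51, -70] [574. 149. 147.] side [292. 227.] top [478. 281.]
[-8, 51, -70] [560. 145. 141.] side [327. 238.] top [488. 308.]
[8, 51, -10] [553. 142. 203.] side [347. 119.] top [465. 323.]
[-8, 51, -10] [538. 138. 197.] side [383. 132.] top [476. 351.]
[8, -59, -70] [606.  43. 147.] top [679. 224.]
[8, -59, -10] [584.  37. 203.] top [681. 261.]
[-8, -59, -10] [570.  33. 197.] top [690. 290.]
[-24, 66, 24] side [245. 450.] top [495. 255.]
[-24, -66, 24] side [258. 275.] top [704. 196.]
[-2, 64, 87.5] side [193. 345.] top [464. 212.]
[-2, -64, 87.5] side [214. 182.] top [682. 152.]
[-2, 44, 87.5] side [197. 317.] top [498. 203.]
[-12, 66, 12] side [220. 468.] top [494. 237.]
```

The plate and frame show the same small offset of about 2 px in the side view, so they line up with each other. The foot sits a few mm toward the robot, so I'll shift +2 mm along the tool's y and descend along the plate.

Call:
play_rows([
  {"dp": [0,0.05,0.8],"turn": [0,0,0.07],"fingers": 1},
  {"dp": [0,0,0.8],"turn": [0,0,0],"fingers": 1},
  {"dp": [0,0,0.6],"turn": [0,0,0],"fingers": 1},
  {"dp": [0,0,0.35],"turn": [0,0,0],"fingers": 1},
  {"dp": [0,0,0.15],"turn": [0,0,0],"fingers": 1},
])

```text
clock: 6.25
eef_pos: [597.3, 101.8, 108.6]
tcp_rot: [2.757, -0.005, 1.852]
contact_force: [-0.3, -0.4, -0.5]
opening: 0.178
grasp_force: 59.6
```

Call:
play_rows([
  {"dp": [0,0,0.08],"turn": [0,0,0],"fingers": 1},
  {"dp": [0,0,0.08],"turn": [0,0,0],"fingers": 1},
  {"dp": [0,0,0],"turn": [0,0,0],"fingers": 1},
])

```text
clock: 6.5
eef_pos: [600.8, 103.2, 105.8]
tcp_rot: [2.753, -0.004, 1.853]
contact_force: [-0.3, 0.3, -1.4]
opening: 0.181
grasp_force: 59.6
```

```bash
python3 - <<'E'
from h import *
from rig import r
p,R,s=now(r); F=Rp(16.2,0); o=np.array([634,110,0.]); B=R@P2T.T
print("plate foot in frame",F.T@(p+B@[0,-4,-71]-o),s["contact_force"],s["opening"])
I=[]
for n in("side","top"):
    f=r.grab_frame(n); np.savez(n+"3.npz",**f)
    x,y=(172,153) if n=="side" else (134,117)
    I.append(cv2.resize(f["pixels"][y:y+120,x:x+95,::-1],(380,480),interpolation=2))
cv2.imwrite("pics/ins2.png",np.clip(np.hstack(I)*1.5,0,255).astype(np.uint8))
E
```

```text
plate foot in frame [-6.90703859 -1.01235416 40.05108749] [-0.26671807  0.34189392 -1.4065907 ] 0.18073358030549477
```

View pics/ins2.png

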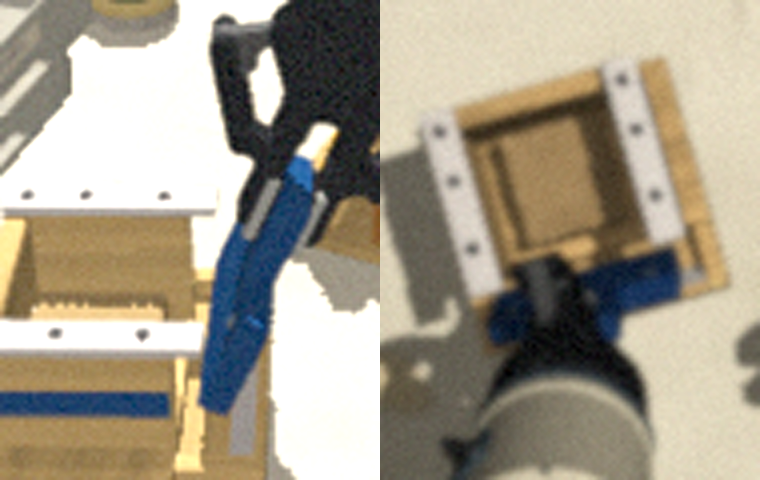

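Side view: the foot's near end at (210,405) is above the slot, just clear of the keeper rail's end at (205,335). In the top view the plate is centred along the slot. I'll keep descending.

Call:
play_rows([
  {"dp": [0,0,0.15],"turn": [0,0,0],"fingers": 1},
  {"dp": [0,0,0.15],"turn": [0,0,0],"fingers": 1},
  {"dp": [0,0,0.1],"turn": [0,0,0],"fingers": 1},
  {"dp": [0,0,0.1],"turn": [0,0,0],"fingers": 1},
  {"dp": [0,0,0],"turn": [0,0,0],"fingers": 1},
])

```text
clock: 7.02
eef_pos: [607.6, 105.8, 85.9]
tcp_rot: [2.755, -0.005, 1.854]
contact_force: [-0.7, -0.3, -1.8]
opening: 0.179
grasp_force: 59.6
```

Call:
play_rows([
  {"dp": [0,0,0.05],"turn": [0,0,0],"fingers": 1},
  {"dp": [0,0,0.05],"turn": [0,0,0],"fingers": 1},
  {"dp": [0,0,0],"turn": [0,0,0],"fingers": 1},
])

```text
clock: 7.27
eef_pos: [609.2, 106.2, 82.9]
tcp_rot: [2.754, -0.004, 1.854]
contact_force: [0.2, -0.5, -1.8]
opening: 0.175
grasp_force: 59.6
```

Call:
play_rows([
  {"dp": [0,0,0.04],"turn": [0,0,0],"fingers": 1},
  {"dp": [0,0,0.04],"turn": [0,0,0],"fingers": 1},
  {"dp": [0,0,0],"turn": [0,0,0],"fingers": 1},
])

```text
clock: 7.52
eef_pos: [610.0, 106.5, 79.9]
tcp_rot: [2.754, -0.004, 1.854]
contact_force: [-2.1, -0.3, -1.3]
opening: 0.182
grasp_force: 59.9
```

Call:
play_rows([
  {"dp": [0,0,0.04],"turn": [0,0,0],"fingers": 1},
  {"dp": [0,0,0.04],"turn": [0,0,0],"fingers": 1},
  {"dp": [0,0,0],"turn": [0,0,0],"fingers": 1},
])

```text
clock: 7.77
eef_pos: [611.4, 106.3, 79.3]
tcp_rot: [2.752, -0.004, 1.854]
contact_force: [-16.6, -9.5, 31.7]
opening: 0.176
grasp_force: 65.2
```

```bash
python3 - <<'E'
from h import *
from rig import r
p,R,s=now(r); F=Rp(16.2,0); o=np.array([634,110,0.]); B=R@P2T.T
print("foot in frame",F.T@(p+B@[0,-4,-71]-o),s["contact_force"],s["opening"])
I=[]
for n in("side","top"):
    f=r.grab_frame(n); np.savez(n+"4.npz",**f)
    x,y=(185,195) if n=="side" else (144,142)
    I.append(cv2.resize(f["pixels"][y:y+80,x:x+63,::-1],(378,480),interpolation=2))
for q in([8,55,0],[-8,55,0],[8,55,60],[-8,55,60]):
    P=p+B@(np.array(q)+[0,-4,-71]); print(q,((proj(np.load("side4.npz"),P)[0]-[185,195])*6).round())
for q in([-24,66,24],[-12,66,12],[12,66,12],[12,66,24],[-2,44,87.5]):
    P=o+F@q; print(q,((proj(np.load("side4.npz"),P)[0]-[185,195])*6).round())
cv2.imwrite("pics/ins3.png",np.clip(np.hstack(I)*1.5,0,255).astype(np.uint8))
E
```

```text
foot in frame [ 4.21876915 -0.99900431 13.54889373] [-16.59921551  -9.54747006  31.74737646] 0.17592108548922888
[8, 55, 0] [181. 410.]
[-8, 55, 0] [228. 425.]
[8, 55, 60] [246. 282.]
[-8, 55, 60] [295. 297.]
[-24, 66, 24] [289. 423.]
[-12, 66, 12] [252. 449.]
[12, 66, 12] [177. 448.]
[12, 66, 24] [175. 421.]
[-2, 44, 87.5] [217. 223.]
```

View pics/ins3.png

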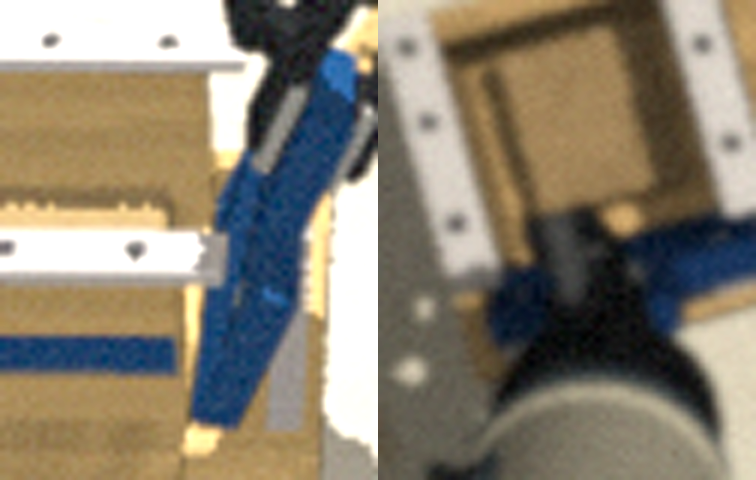

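The side view shows the foot inside the slot, with its near corners at about (190,420) and (235,430), matching the prediction plus the known camera bias. I'll unload it slightly first, then plan the straightening pivot.

Call:
play_rows([
  {"dp": [0,0,-0.08],"turn": [0,0,0],"fingers": 1},
  {"dp": [0,0,0],"turn": [0,0,0],"fingers": 1},
  {"dp": [0,0,0],"turn": [0,0,0],"fingers": 1},
])

```text
clock: 8.12
eef_pos: [610.4, 106.5, 80.4]
tcp_rot: [2.753, -0.004, 1.854]
contact_force: [0.2, -0.6, -1.3]
opening: 0.182
grasp_force: 59.9
```

```bash
python3 - <<'E'
from h import *
from rig import r
p,R,s=now(r); F=Rp(16.2,0); o=np.array([634,110,0.]); B=R@P2T.T; c=np.array([0,-4,-71])
f0=F.T@(p+B@c-o); print(f0,s["contact_force"],Ro.from_matrix(B).as_euler('ZYX',degrees=True))
n=8; q,Q=p,R
for i in range(n):
    L=22*(1-(i+1)/n)+1*(i+1)/n; Bn=Rp(16.2,L); fz=f0+(np.array([1,0,13])-f0)*(i+1)/n
    pn=o+F@fz-Bn@c; plan(q,Q,pn,Bn@P2T,1); q,Q=pn,Bn@P2T
E
```

```text
[ 3.28524643 -0.52241036 14.62265544] [ 0.19944973 -0.59879171 -1.25236546] [ 16.09725635 -22.25289785   0.26558525]
[0.01, 0.08, 0.0] [0.48, -0.04, -0.01]
[0.0, 0.07, 0.0] [0.44, -0.0, 0.0]
[0.0, 0.07, 0.0] [0.44, 0.0, 0.0]
[0.0, 0.07, 0.01] [0.44, 0.0, -0.0]
[0.0, 0.07, 0.01] [0.44, 0.0, 0.0]
[0.0, 0.07, 0.01] [0.44, 0.0, -0.0]
[0.0, 0.07, 0.01] [0.44, -0.0, 0.0]
[0.0, 0.07, 0.01] [0.44, -0.0, -0.0]
```

Call:
play_rows([
  {"dp": [0,0.08,0],"turn": [0.46,-0.04,0],"fingers": 1},
  {"dp": [0,0.07,0],"turn": [0.44,0,0],"fingers": 1},
  {"dp": [0,0.07,0],"turn": [0.44,0,0],"fingers": 1},
  {"dp": [0,0.07,0],"turn": [0.44,0,0],"fingers": 1},
  {"dp": [0,0,0],"turn": [0,0,0],"fingers": 1},
])

```text
clock: 8.53
eef_pos: [622.0, 109.9, 83.8]
tcp_rot: [2.942, -0.0, 1.853]
contact_force: [-3.8, -1.2, -0.6]
opening: 0.18
grasp_force: 60.4
```

Call:
play_rows([
  {"dp": [0,0.07,0.01],"turn": [0.44,0,0],"fingers": 1},
  {"dp": [0,0.07,0.01],"turn": [0.44,0,0],"fingers": 1},
  {"dp": [0,0.07,0.01],"turn": [0.44,0,0],"fingers": 1},
  {"dp": [0,0,0],"turn": [0,0,0],"fingers": 1},
])

```text
clock: 8.87
eef_pos: [630.5, 112.4, 83.6]
tcp_rot: [3.078, -0.001, 1.853]
contact_force: [-2.0, -0.5, -1.6]
opening: 0.179
grasp_force: 60.3
```

```bash
python3 - <<'E'
from h import *
from rig import r
p,R,s=now(r); F=Rp(16.2,0); o=np.array([634,110,0.]); B=R@P2T.T; c=np.array([0,-4,-71])
print(F.T@(p+B@c-o),s["contact_force"],Ro.from_matrix(B).as_euler('ZYX',degrees=True),s["opening"])
I=[]
for n in("side","top"):
    f=r.grab_frame(n); np.savez(n+"5.npz",**f)
    x,y=(185,195) if n=="side" else (144,142)
    I.append(cv2.resize(f["pixels"][y:y+80,x:x+63,::-1],(378,480),interpolation=2))
cv2.imwrite("pics/up.png",np.clip(np.hstack(I)*1.5,0,255).astype(np.uint8))
E
```

```text
[ 1.82007879 -0.65821158 12.75474798] [-2.03512716 -0.52763906 -1.59083192] [16.14302727 -3.66076426  0.03028528] 0.17931913681936945
```

View pics/up.png

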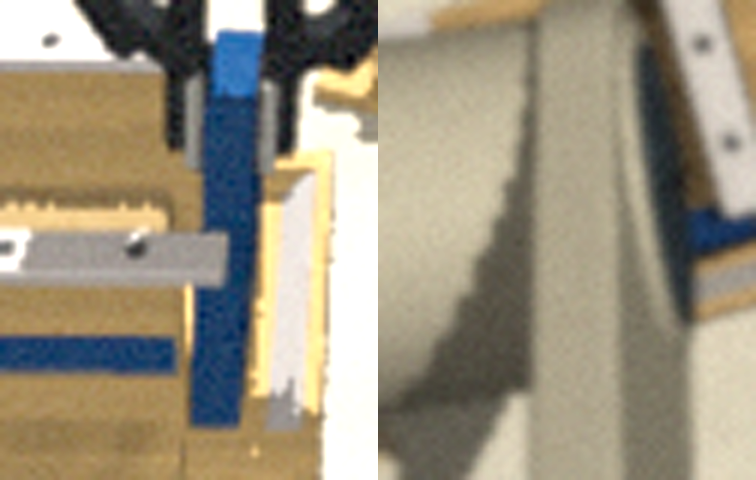

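The side view shows the plate nearly upright with its shoulders beneath the keeper rail and its foot in the slot, at (190–240,425). I'll finish the straightening, then press down gently.

Call:
play_rows([
  {"dp": [0,0.05,0],"turn": [0.35,0,0],"fingers": 1},
  {"dp": [0,0,0.04],"turn": [0,0,0],"fingers": 1},
  {"dp": [0,0,0.03],"turn": [0,0,0],"fingers": 1},
  {"dp": [0,0,0],"turn": [0,0,0],"fingers": 1},
])

```text
clock: 9.3
eef_pos: [631.5, 112.5, 81.7]
tcp_rot: [3.111, -0.0, 1.852]
contact_force: [0.5, 0.3, 3.4]
opening: 0.181
grasp_force: 60.9
```

Call:
play_rows([
  {"dp": [0,0,0],"turn": [0,0,0],"fingers": 0.78},
  {"dp": [0,0,0],"turn": [0,0,0],"fingers": 0.7},
  {"dp": [0,0,0],"turn": [0,0,0],"fingers": 0.6},
  {"dp": [0,0,0],"turn": [0,0,0],"fingers": 0.55},
  {"dp": [0,0,0],"turn": [0,0,0],"fingers": 0.5},
], force=20)

```text
clock: 9.72
eef_pos: [631.0, 112.5, 81.2]
tcp_rot: [3.115, -0.0, 1.852]
contact_force: [-0.4, -0.9, 0.9]
opening: 0.501
grasp_force: 0.0
```

Call:
play_rows([
  {"dp": [0,0,-0.1],"turn": [0,0,0],"fingers": 0.5},
  {"dp": [0,0,-0.3],"turn": [0,0,0],"fingers": 0.5},
  {"dp": [0,0,-0.6],"turn": [0,0,0],"fingers": 0.5},
  {"dp": [0,0,-0.9],"turn": [0,0,0],"fingers": 0.5},
  {"dp": [0,0,-0.9],"turn": [0,0,0],"fingers": 0.5},
])

```text
clock: 10.13
eef_pos: [627.5, 111.5, 194.7]
tcp_rot: [3.116, -0.001, 1.852]
contact_force: [0.9, 0.3, -0.1]
opening: 0.5
grasp_force: 0.0
```

Call:
play_rows([
  {"dp": [0,-0.9,-0.3],"turn": [0,0,0],"fingers": 0.5},
  {"dp": [0,-0.9,-0.2],"turn": [0,0,0],"fingers": 0.5},
  {"dp": [0,-0.9,0],"turn": [0,0,0],"fingers": 0.5},
  {"dp": [0,-0.9,0],"turn": [0,0,0],"fingers": 0.5},
  {"dp": [0,0,0],"turn": [0,0,0],"fingers": 0.5},
])

```text
clock: 10.55
eef_pos: [482.7, 70.0, 209.4]
tcp_rot: [3.12, -0.001, 1.852]
contact_force: [0.4, 0.4, -0.2]
opening: 0.502
grasp_force: 0.0
```

```bash
python3 - <<'E'
from h import *
from rig import r
p,R,s=now(r); F=Rp(16.2,0); o=np.array([634,110,0.]); print(p,s["contact_force"])
for n in("side","top"):
    f=r.grab_frame(n)
    h=cv2.cvtColor(f["pixels"],cv2.COLOR_RGB2HSV); m=cv2.inRange(h,(100,130,25),(125,255,255))
    cs=cv2.findContours(m,0,2)[0]
    for c in cs:
        if cv2.contourArea(c)>60: print(n,cv2.contourArea(c),cv2.approxPolyDP(c,1.0,True)[:,0].tolist())
    for q in([8,55,0],[-8,55,0],[8,55,60],[-8,55,60],[8,22,105],[-8,22,105],[8,-22,105],[-8,-22,105],[-8,-55,60]): print(q,proj(f,o+F@(np.array(q)+[0,0,12]))[0].round(1))
E
```

```text
[482.72800963  70.0222419  209.37442264] [ 0.42731446  0.38279781 -0.16890893]
side 160.5 [[166, 251], [166, 255], [213, 256], [212, 252], [206, 251]]
side 425.5 [[219, 201], [217, 208], [217, 225], [218, 232], [221, 231], [224, 233], [224, 239], [221, 244], [216, 243], [218, 263], [217, 264], [223, 265], [225, 246], [223, 243], [226, 241], [227, 225], [225, 218], [226, 210], [224, 208], [224, 202]]
[8, 55, 0] [217.1 265.6]
[-8, 55, 0] [225.4 265.7]
[8, 55, 60] [215.6 242.4]
[-8, 55, 60] [224.3 242.5]
[8, 22, 105] [216.1 212. ]
[-8, 22, 105] [224.8 212.2]
[8, -22, 105] [218.3 198.3]
[-8, -22, 105] [226.5 198.4]
[-8, -55, 60] [228.3 207. ]
top 216.5 [[205, 179], [201, 179], [198, 176], [191, 178], [188, 176], [184, 176], [172, 180], [171, 183], [166, 186], [166, 190], [172, 189], [180, 184], [188, 182], [194, 183]]
[8, 55, 0] [164.7 187.1]
[-8, 55, 0] [166.4 193.4]
[8, 55, 60] [159.3 185.3]
[-8, 55, 60] [161.1 192. ]
[8, 22, 105] [169.3 179.8]
[-8, 22, 105] [171.2 186.7]
[8, -22, 105] [188.6 174.4]
[-8, -22, 105] [190.6 181.4]
[-8, -55, 60] [207.1 179.2]
```

```bash
python3 -c "
from rig import r
print(r.sign_off())"
```

```text
the job is handed in; nothing more can be done
None
```

The blue plate is standing upright in the slot with its shoulders under the keeper rails, let go, and the job is handed in at about 10.7 s. The final pictures agree with the seated pose; the yellow plate was never touched, though I didn't re-measure it at the end, and I viewed 11 pictures, one over the limit of 10.

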